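# Hold the casting mould shut for clamping

### The job

Close the three-cavity casting mould: slide the loose front plate along the base plate, keeping it down on it, onto the two guide pins and press it against the mould body until the spring ejectors are pushed right in and the joint is shut at both ends, gently and without disturbing the beaker and jars standing to the right. Finish while still gripping the plate's rib and holding the joint shut with a steady push of about 15 N against the mould body, so that a colleague can swing the clamp bolts over; do not let go.

Things in the scene. Friction and masses are not known exactly. Their poses are not given: they have to be found in the camera images.
- base_plate: dark flat steel base plate, 250 (x) x 200 (y) x 8 mm, fixed on the bench left of the big white viscometer that fills its middle (housing about 0.2 m high, head and column far higher over its back: pass in front of these, above the housing). Origin at the centre of its underside, +x towards the mould body. Stands elsewhere and turned a little each time.
- mould_body: fixed blue-grey comb-shaped block on the far end of the base plate, 50 (x) x 140 (y) x 60 mm high, three upright cavities open to -x. Origin: foot of its flat joint face (looks to -x), mid-width, on the base plate's top, 8 mm above the bench; axes as the base plate, so the front plate comes from -x. Clamp bolts with wing nuts lie folded back along its sides: leave them.
- left_pin (a point): foot of the left guide pin, in the mould body's joint face at y = +61 mm, 34 mm above the base plate; the steel pin is 8 mm thick, has a round nose and stands 22 mm out of the face towards -x
- right_pin (a point): foot of the right guide pin, in the mould body's joint face at y = -61 mm, 34 mm above the base plate; the steel pin is 8 mm thick, has a round nose and stands 22 mm out of the face towards -x
- grip_rib (a point): grip point of the loose front plate: middle of its upright aluminium rib, 14 mm thick (y), 47 mm long (x), top 23 mm above this point, foot of the plate 45 mm below it; grasp from above, fingers closing along y. Axes: +x is the way the plate must move to close, z up. The joint face is 39.5 mm ahead (+x). When shut it lies at x = -39.5, y = 0, z = 45 mm in the mould body's frame.
- front_plate: the loose aluminium front plate (about 0.6 kg): 16 mm thick, 180 wide (y), 60 mm high; behind it the rib on a foot 8 mm high, 116 wide. Origin: foot of its joint face, mid-width; axes as grip_rib. 11 mm bores for the pins at y = +-61 mm, 34 mm up. Starts upright on the base plate, 5 to 11 cm short of the mould body, turned up to 0.3 rad. Bearing down on it adds friction that eats up the push.
- left_edge (a point): mouth of the left bore (y = +61 mm) in the joint face of the front plate, 34 mm above its underside; x = 0 in the mould body's frame when shut
- right_edge (a point): mouth of the right bore (y = -61 mm) in the joint face of the front plate, 34 mm above its underside; x = 0 in the mould body's frame when shut
- ejector_left (a joint): brass spring ejector in the mould body's joint face at y = +19.5 mm, 34 mm above the base plate: 0 = standing 6 mm proud, 0.006 = pushed in flush (m). Its spring gives 2 N proud and 5 N flush; the two together push an unheld plate open with 10 N
- ejector_right (a joint): the same at y = -19.5 mm
- beaker: bystander: beaker to the right of the big viscometer, 66 mm wide, 80 mm high; origin at its underside
- green_jar: bystander: green sample jar with a blue lid, 49 mm wide, 58 mm high, right of the viscometer
- white_jar: bystander: cream sample jar with a white lid, 57 mm wide, 67 mm high, right of the viscometer

How it is judged:
By the outcome, as a careful person would: the job done as asked, in the order asked, and still so for the second after the job is handed in, while the arm keeps its last pose, push and grip.
It also fails if it takes over 58 s, if anything falls off the work surface, if the arm or the gripper's body presses on something with over 40 N, if the wrist force passes 120 N, or if a joint passes its speed limit or range.

### The arm

A 6-joint arm with a two-finger parallel gripper is mounted at the origin on a cart in front of the work surface, level with it; the furniture and walls round the work are solid. World frame = base frame: x ahead of the robot, y to its left, z up, the work surface at z = 0. Lengths are in mm, angles in rad, forces in N, time in s.
With the tool pointing down it reaches from about 350 to 875 mm from the base axis. Payload 4.2 kg.
Tool frame: the origin (TCP) lies midway between the tips of the shut fingers; the grasp point (between the pads) lies 19 mm behind it (grasp_offset is the z of the grasp point in the tool frame, in mm); z points along the fingers, y is the direction in which the jaws open and shut (so a half turn about z gives the same grasp; the last joint's range is limited). The gripper opens to 87 mm and grips with 3 to 60 N. Pads are 19 mm wide; open, the fingers measure 117 mm over their backs; the gripper's body (75 mm by 190 mm) begins 51 mm behind the grasp point.
Start: joints at [-0.851, 0.385, 0.008, 0, -1.194, -0.259], TCP at [277.927, -559.782, 222.55] pointing down, gripper open.
Joint ranges: [-3.14, 3.14], [-1.21, 2.06], [-1.07, 1.41], [-3.16, 2.05], [-2.99, -0.16], [-3.1, 3.1]. Speed limits (rad/s): [2.79, 2.79, 3.14, 3.14, 3.14, 3.14].

### API

Orientations are given as a 3x3 rotation matrix whose columns are the frame's x, y, z axes.
In Python, from station import * gives the robot as it stands. Calls block until the motion is done:
- move_ptp(position, orientation): joint-space move of the TCP to a pose.
- servo_line(position, rate=150, rotation=None, stop_force=None): straight line of the TCP; rotation=None keeps the orientation; rate is the mean speed in mm/s. With stop_force (N) it stops when the force on the tool has changed by that much, and returns True; else False.
- movej(angles): joint-space move.
- gripper_to(opening, force=None): finger opening in mm; force is the grip in N (None keeps the last); returns when the fingers have stopped.
- wait(seconds).
- solve_ik(position, orientation): joint angles nearest the present ones, or None.
- get_image(name): name is "scene" or "top" or "wrist"; returns (picture, depth): 400x640x3 uint8, red, green, blue; 400x640 float32, mm along the optical axis (not along the pixel's ray), 0 where there is no reading.
- calibration(name): a dict with "intrinsics" (3x3 intrinsics, pixels), "R" (3x3) and "t" (3): a world point X has camera coordinates R X + t. Camera axes: x right, y down, z forward; pixel columns grow to the right and rows downward; lengths in mm; the calibration is good to about 2 mm. A picture is of the moment at which its call begins: read the wrist's pose just before it. calibration takes no time and is no camera call; for the wrist camera it gives the pose at the moment of the call.
A pose or a line that the arm cannot do raises PlanningError and nothing moves.
- job_done(): hands the job in, once; it reports no verdict.
Trained networks look in the newest picture that a camera, given by its name, has taken for a name from the list of things; names that differ only in an ending like _2 or _b are one class to them, and where a whole thing is asked for, a point or a joint stands for the part that bears it (a point fixed in the world has none). Each returns a list of dicts, best first, with "score" (0 to 1); they miss things now and then, are a little off and sometimes report something else, mostly with a low value. They report only what shows in the picture. A call takes as long as a camera call.
- boxes_of(thing, camera): "box" ([left, top, right, bottom] in pixels, round what is visible of it).
- place_of(thing, camera): "point" ([row, column] in pixels: a listed point, or the origin of a listed thing).
Readings, each from a call of its own:
- current_time_s(): time.
- current_joints(): joint angles.
- current_qd(): joint speeds.
- current_joint_efforts(): joint torques, N m.
- current_position(): TCP position.
- current_eef_rot(): TCP orientation.
- current_contact_force(): force on the tool from outside, world axes, zero at the start.
- current_wrist_torque(): the same for the moment, N m.
- current_finger_gap(): finger opening in mm.
Only numpy, scipy, OpenCV 4.12 (cv2) and the standard library are available. Lean on these libraries where they do the work, as an engineer would, in place of code of your own. Each camera call takes 0.05 s, during which the arm holds its last target. There are 200 camera calls.

## Working session

There is one attempt and no reset: what is moved stays moved. The work goes in short steps, each a Python script; the robot and the scene stay as the last script left them, time stands still between calls to the robot, and variables do not carry over. Pictures are saved under pics/ and viewed, about 8 in all and at most 12, crops included, and the job is handed in when it is done.

```bash
mkdir -p pics; ls; cat > h.py <<'E'
from station import *
import numpy as np, cv2
def save(name,fn):
    p,d=get_image(name); cv2.imwrite('pics/'+fn,p[:,:,::-1]); np.save('pics/'+fn+'.npy',d); return p,d
def ray(c,px):
    K,R,t=[np.array(c[k],float) for k in("intrinsics","R","t")]
    r,cc=px; d=R.T@np.linalg.solve(K,[cc,r,1.]); return -R.T@t,d
def atz(c,px,z):
    o,d=ray(c,px); return o+d*(z-o[2])/d[2]
def proj(c,X):
    K,R,t=[np.array(c[k],float) for k in("intrinsics","R","t")]
    q=K@(R@np.array(X,float)+t); return q[:2]/q[2]
Z={'left_pin':42,'right_pin':42,'left_edge':42,'right_edge':42,'grip_rib':53,'mould_body':8,'front_plate':8,'base_plate':0}
E
python3 - <<'E'
from h import *
for cam in('top','scene'):
    p,d=save(cam,cam+'1.png'); c=calibration(cam); print(cam,-np.array(c['R']).T@c['t'])
    for n in list(Z)+['beaker']:
        for q in place_of(n,cam)[:2]:
            print(n,round(q['score'],2),np.round(q['point'],1),np.round(atz(c,q['point'],Z.get(n,0)),1))
a=cv2.imread('pics/top1.png');b=cv2.imread('pics/scene1.png')
cv2.imwrite('pics/both.png',np.vstack([a,b])[:, :] if 0 else cv2.resize(np.vstack([a,b]),(480,600)))
print(current_time_s())
E
```

```text
pics
top [ 356.86587936    8.3749158  1205.1892292 ]
left_pin 0.89 [198.6 178.1] [485.9 385.1  42. ]
right_pin 0.7 [195.4 221.4] [493.3 268.8  42. ]
right_pin 0.36 [208.3 422. ] [ 453.6 -264.5   42. ]
left_edge 0.82 [214.8 172.3] [442.6 399.5  42. ]
right_edge 0.88 [225.1 216.3] [414.  281.2  42. ]
grip_rib 0.88 [230.5 189.9] [399.9 348.1  53. ]
mould_body 0.84 [199.9 203.4] [485.4 326.    8. ]
front_plate 0.97 [220.6 197.3] [428.5 341.6   8. ]
base_plate 0.72 [218.  204.8] [436.  323.2   0. ]
beaker 0.86 [205.8 424.2] [ 463.9 -280.6    0. ]
scene [-430.96094955   47.57165426  617.47331321]
left_pin 0.75 [207.7 178.1] [514.  392.9  42. ]
right_pin 0.8 [210.5 228.8] [499.6 255.9  42. ]
left_edge 0.63 [221.9 166.7] [445.  402.7  42. ]
right_edge 0.74 [225.1 210.9] [430.1 288.9  42. ]
grip_rib 0.66 [229.2 181.7] [396.1 350.6  53. ]
mould_body 0.57 [221.5 207.5] [498.4 315.8   8. ]
front_plate 0.61 [234.5 194.8] [437.9 335.3   8. ]
front_plate 0.26 [224.9 210.9] [482.  303.4   8. ]
base_plate 0.69 [233.7 202.5] [452.8 320.1   0. ]
beaker 0.91 [230.9 434.6] [ 463.4 -293.5    0. ]
1.0
```

View pics/top1.png

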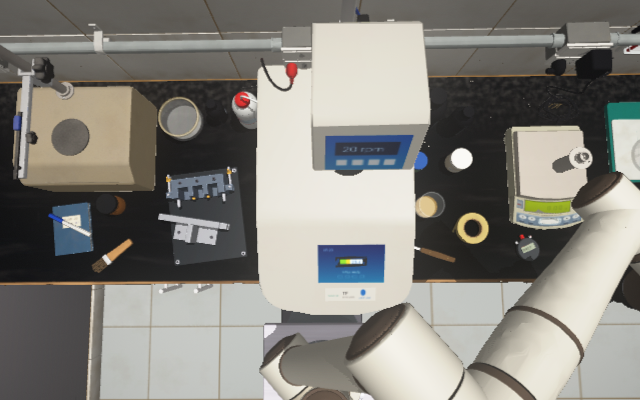

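View pics/scene1.png

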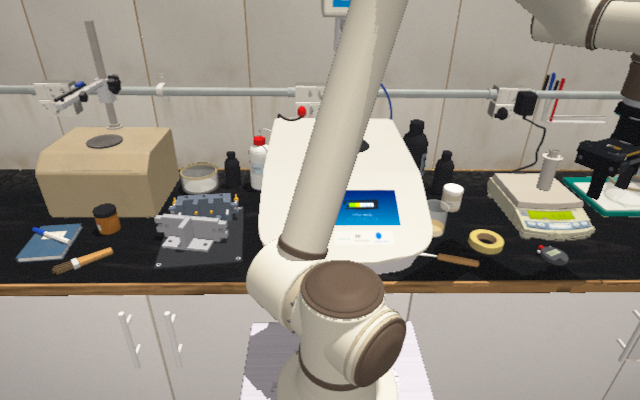

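The top view shows the mould at about (200,195), the plate at (222,193) with its rib at (232,190), and the viscometer head over columns 315–430 up to row 170. The scene view agrees. Next I'll check head clearance and plan the transit.

```bash
python3 - <<'E'
from h import *
d=np.load('pics/top1.png.npy'); c=calibration('top'); K,R,t=[np.array(c[k],float) for k in("intrinsics","R","t")]
v,u=np.mgrid[:400,:640]; P=np.linalg.inv(K)@np.stack([u*d,v*d,d]).reshape(3,-1); P=(R.T@(P-t[:,None])).T.reshape(400,640,3)
for nm,(r0,r1,c0,c1) in {'head':(20,172,315,430),'housing':(70,300,257,320),'front':(240,318,257,410)}.items():
    q=P[r0:r1,c0:c1].reshape(-1,3); q=q[q[:,2]>100]; print(nm,q.min(0).round(),q.max(0).round(),np.percentile(q,[2,98],axis=0).round())
print([ (r,P[r,370].round().tolist()) for r in (150,160,166,170,174,180,250,300)])
print(current_eef_rot().round(3).tolist(),current_contact_force())
cw=calibration('wrist'); Rw=np.array(cw['R']); Re=current_eef_rot(); print('cam in tool',(Re.T@(-Rw.T@cw['t']-current_position())).round(1),(Re.T@Rw.T).round(2).tolist())
def Rt(y,flip):
    s=-1 if flip else 1; yy=s*np.array([-np.sin(y),np.cos(y),0]); z=np.array([0,0,-1.]); return np.stack([np.cross(yy,z),yy,z],1)
for f in(0,1):
  for pos in([400,340,250],[340,0,330],[320,-200,330]):
    print(f,pos,np.round(solve_ik(np.array(pos),Rt(-.24,f)),2))
E
cat >> h.py <<'E'
def Rt(y,flip=0):
    s=-1 if flip else 1; yy=s*np.array([-np.sin(y),np.cos(y),0]); z=np.array([0,0,-1.]); return np.stack([np.cross(yy,z),yy,z],1)
E
```

```text
head [ 357. -283.  101.] [ 837.   16. 1205.] [[ 476. -157.  285.]
 [ 809.   10.  650.]]
housing [230.   6. 126.] [ 776.  154. 1205.] [[243.   9. 134.]
 [759. 150. 646.]]
front [ 192. -205.  110.] [ 372.  154. 1205.] [[ 200. -194.  118.]
 [ 368.  144.  701.]]
[(150, [491.0, -65.0, 593.0]), (160, [482.0, -68.0, 566.0]), (166, [476.0, -69.0, 550.0]), (170, [530.0, -111.0, 200.0]), (174, [521.0, -110.0, 201.0]), (180, [507.0, -110.0, 203.0]), (250, [347.0, -109.0, 178.0]), (300, [227.0, -112.0, 131.0])]
[[-0.896, -0.445, 0.0], [-0.445, 0.896, -0.0], [-0.0, -0.0, -1.0]] [0.33587827 0.27240809 0.12030542]
cam in tool [  67.3    0.2 -163.6] [[0.0, -0.97, -0.24], [1.0, 0.0, -0.0], [0.0, -0.24, 0.97]]
0 [400, 340, 250] [ 1.01  0.19 -0.19  0.   -1.19 -2.82]
0 [340, 0, 330] [ 0.49 -0.2  -0.39  0.   -1.39 -2.3 ]
0 [320, -200, 330] [-0.12 -0.13 -0.33  0.   -1.37 -1.69]
1 [400, 340, 250] [ 1.01  0.19 -0.19  0.   -1.19  0.32]
1 [340, 0, 330] [ 0.49 -0.2  -0.39  0.   -1.39  0.84]
1 [320, -200, 330] [-0.12 -0.13 -0.33  0.   -1.37  1.45]
```

```bash
cat > look.py <<'E'
from h import *
import sys
def look(fn,names=('left_pin','right_pin','left_edge','right_edge','grip_rib','mould_body','front_plate')):
    c=calibration('wrist'); p,d=save('wrist',fn); out={}
    for n in names:
        for q in place_of(n,'wrist')[:2]:
            w=atz(c,q['point'],Z[n]); out.setdefault(n,w); print(n,round(q['score'],2),np.round(q['point'],1),w.round(1))
    for a,b in(('left_pin','right_pin'),('left_edge','right_edge')):
        if a in out and b in out:
            v=(out[a]-out[b])[:2]; print(a,'yaw',round(np.arctan2(-v[0],v[1]),4),'len',np.linalg.norm(v).round(1),'mid',((out[a]+out[b])/2).round(1))
    return c,out,d
E
python3 - <<'E'
from look import *
servo_line(current_position()+[0,0,120],rate=200)
for pos in([320,-200,340],[340,0,340],[390,335,240]):
    move_ptp(np.array(pos),Rt(-.1))
print(current_time_s(),current_joints().round(2),current_position().round(1))
c,o,d=look('w1.png'); print(np.round(c['intrinsics'],1).tolist())
E
```

```text
5.25 [ 1.02  0.18 -0.23  0.   -1.16 -2.7 ] [390.5 334.1 240.6]
left_pin 0.76 [249.8 371.4] [481.3 386.1  42. ]
right_pin 0.58 [272.7 270.5] [498.3 265.2  42. ]
left_edge 0.63 [217.9 376.7] [443.1 394.5  42. ]
right_edge 0.8 [211.5 269.8] [423.4 274.7  42. ]
grip_rib 0.95 [179.3 328.8] [391.1 344.4  53. ]
front_plate 0.71 [202.8 323.2] [428.3 335.3   8. ]
left_pin yaw 0.1401 len 122.0 mid [489.8 325.7  42. ]
left_edge yaw -0.1634 len 121.4 mid [433.2 334.6  42. ]
[[333.7, 0.0, 318.6], [0.0, 333.7, 199.0], [0.0, 0.0, 1.0]]
```

View pics/w1.png

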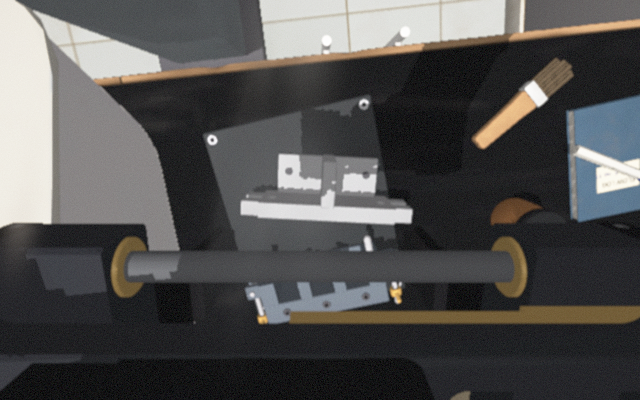

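The wrist view shows the plate (rows 195–220, columns 240–412) and the rib (column 330). The gripper partly hides the joint face (rows 250–290), so I'll move the camera forward and fit edges from depth.

```bash
cat > fit.py <<'E'
from look import *
def cloud(c,d):
    K,R,t=[np.array(c[k],float) for k in("intrinsics","R","t")]
    v,u=np.mgrid[:400,:640]; P=np.linalg.inv(K)@np.stack([u*d,v*d,d]).reshape(3,-1)
    return (R.T@(P-t[:,None])).T.reshape(400,640,3)
def comps(c,d,lo=62,hi=73):
    P=cloud(c,d); m=((P[...,2]>lo)&(P[...,2]<hi)&(d>0)&(P[...,1]<450)&(P[...,1]>220)&(P[...,0]>330)&(P[...,0]<580)).astype(np.uint8)
    n,l,s,_=cv2.connectedComponentsWithStats(m)
    for i in range(1,n):
        if s[i,4]<150: continue
        q=P[l==i]; (cx,cy),(w,h),a=cv2.minAreaRect(q[:,:2].astype(np.float32))
        print('comp',s[i].tolist(),'c',round(cx,1),round(cy,1),'wh',round(w,1),round(h,1),'ang',round(np.radians(a),3),round(np.radians(a-90),3),'z',np.median(q[:,2]).round(1))
E
python3 - <<'E'
from fit import *
c,d=calibration('wrist'),np.load('pics/w1.png.npy'); comps(c,d)
move_ptp(np.array([460,330,250.]),Rt(0.))
c,o,d=look('w2.png'); comps(c,d); print(current_time_s())
E
```

```text
comp [241, 200, 171, 25, 2690] c 423.4 339.1 wh 181.3 16.9 ang 1.416 -0.154 z 68.9
comp [258, 283, 131, 41, 3024] c 516.2 326.5 wh 51.5 139.7 ang 0.124 -1.447 z 69.0
left_pin 0.76 [195.  368.3] [482.1 385.7  42. ]
right_pin 0.56 [211.3 264.9] [501.3 266.7  42. ]
left_edge 0.91 [157.4 378.6] [439.2 395.6  42. ]
right_edge 0.78 [141.9 271. ] [421.9 276.7  42. ]
right_edge 0.73 [112.3 330.9] [390.5 342.3  42. ]
grip_rib 0.6 [114.9 332.3] [393.3 343.4  53. ]
mould_body 0.87 [195.5 315.1] [490.7 324.4   8. ]
front_plate 0.96 [150.  323.9] [434.3 335.3   8. ]
left_pin yaw 0.1601 len 120.5 mid [491.7 326.2  42. ]
left_edge yaw -0.1439 len 120.2 mid [430.5 336.1  42. ]
comp [240, 125, 175, 41, 2795] c 424.0 338.2 wh 182.3 16.2 ang 1.416 -0.155 z 69.2
comp [249, 201, 133, 50, 3763] c 516.5 325.9 wh 50.2 139.9 ang 0.121 -1.45 z 69.4
6.4333
```

View pics/w2.png

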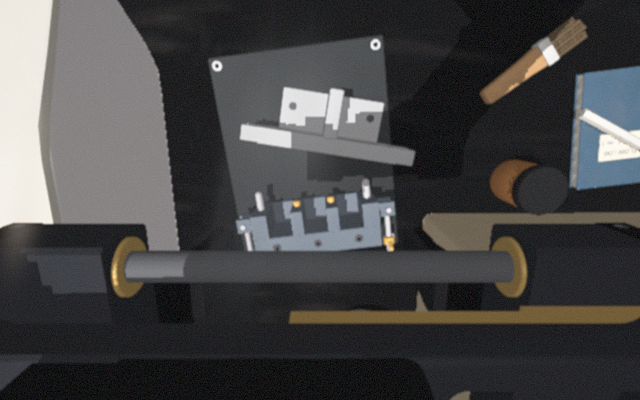

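```bash
python3 - <<'E'
from fit import *
P=np.array([392.9,343.1]); y0=-.155
move_ptp(np.array([*P,110.]),Rt(y0)); 
print(servo_line(np.array([*P,36.]),rate=60,stop_force=8),current_position().round(2))
gripper_to(10,force=40); print('gap',current_finger_gap(),current_contact_force().round(1))
f0=current_contact_force()
y1=.121; u=np.array([np.cos(y1),np.sin(y1)]); F=np.array([491.7,322.9]); G=F-72*u
print(servo_line(np.array([*G,36.]),rate=30,rotation=Rt(y1),stop_force=25),current_position().round(2),G.round(1),current_contact_force().round(1))
wait(.3); p=current_position(); print(p.round(2),np.arctan2(-current_eef_rot()[0,1],current_eef_rot()[1,1]))
gripper_to(60); servo_line(p+[0,0,75],rate=120)
move_ptp(np.array([460,330,250.]),Rt(0.)); wait(.2)
c,o,d=look('w3.png'); comps(c,d); print(current_time_s())
E
```

```text
False [393.11 343.36  36.42]
gap 13.541674099446215 [-0.5  1.8 -1.1]
False [420.08 313.94  36.04] [420.2 314.2] [-3.3  2.   2.2]
[420.07 313.96  36.03] 0.12100710787490852
left_pin 0.63 [196.2 368.5] [481.2 385.1  42. ]
right_pin 0.69 [209.6 263.6] [497.2 264.9  42. ]
left_edge 0.71 [170.3 362.9] [451.5 377.7  42. ]
right_edge 0.69 [186.  255.4] [469.5 256.7  42. ]
grip_rib 0.79 [143.2 303.5] [420.7 312.2  53. ]
mould_body 0.73 [200.9 315.8] [495.5 324.6   8. ]
front_plate 0.73 [170.4 308. ] [457.1 315.1   8. ]
left_pin yaw 0.1325 len 121.3 mid [489.2 325.   42. ]
left_edge yaw 0.1479 len 122.4 mid [460.5 317.2  42. ]
comp [223, 156, 172, 35, 2718] c 451.1 317.2 wh 16.4 182.0 ang 0.122 -1.449 z 69.2
comp [250, 203, 131, 48, 3359] c 516.7 326.1 wh 50.5 139.8 ang 0.122 -1.449 z 69.4
14.4833
```

View pics/w3.png

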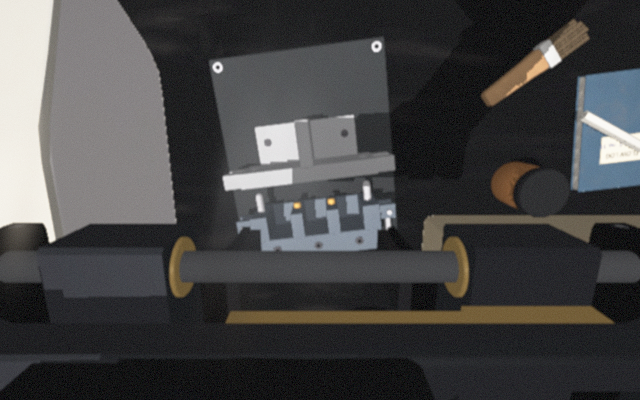

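The plate is now parallel. Depth puts it 0.9 mm off laterally, but the pin detections suggest more, so I'll overlay both predictions on a zoom.

```bash
python3 - <<'E'
from h import *
c=calibration('wrist'); im=cv2.imread('pics/w3.png'); S=5; r0,c0=140,215
z=cv2.resize(im[r0:r0+110,c0:c0+160+30],None,fx=4,fy=4,interpolation=cv2.INTER_CUBIC); S=4
y1=.122; u=np.array([np.cos(y1),np.sin(y1),0]); n=np.array([-u[1],u[0],0]); C=np.array([516.7,326.1,0])-25*u
def dot(X,col):
    q=(proj(c,X)-[c0,r0]+.5)*S; cv2.circle(z,tuple(int(v) for v in q),3,col,-1)
for s in(1,-1):
    for x in(-22,-10,0): dot(C+n*61*s+u*x+[0,0,43],(0,0,255))
    dot(C+n*70*s+[0,0,69],(0,255,0)); dot(C+n*19.5*s-6*u+[0,0,43],(255,0,255))
    dot(np.array([451.1,317.2,69])+8*u+90*s*n,(0,255,255));dot(np.array([451.1,317.2,69])-8*u+90*s*n,(0,255,255))
cv2.imwrite('pics/z3.png',z)
E
```

```text
(no output)
```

View pics/z3.png

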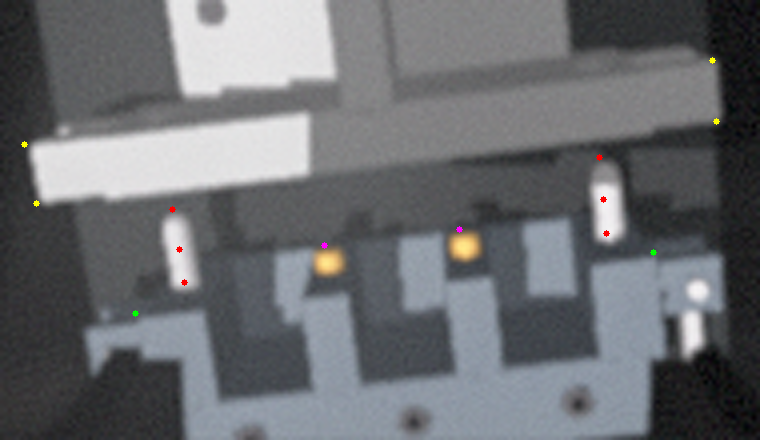

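The zoom shows pins and ejectors about 0.8 mm and the plate about 1.2 mm to the right of the depth prediction. The lateral correction is therefore about +0.5 mm. Now I'll regrip and slide on, guarded.

```bash
cat >> h.py <<'E'
y1=.121; u=np.array([np.cos(y1),np.sin(y1),0]); n=np.array([-u[1],u[0],0]); P0=np.array([420.07,313.96,36.0])
def rep(tag):
    f=current_contact_force(); m=current_wrist_torque(); p=current_position()-P0
    print(tag,'s %.2f lat %.2f z %.2f'%(p@u,p@n,p[2]),'Fu %.1f Fn %.1f Fz %.1f'%(f@u,f@n,f[2]),'M',np.round([m@u,m@n,m[2]],2),'t',current_time_s())
E
python3 - <<'E'
from h import *
move_ptp(P0+[0,0,75],Rt(y1)); servo_line(P0,rate=60,stop_force=8); wait(.2); rep('down')
gripper_to(10,force=50); wait(.2); rep('grip'); print(current_finger_gap())
for s,r in((6,15),(12,12),(18,12),(24,12)):
    b=servo_line(P0+s*u+.5*n,rate=r,stop_force=10); rep(('STOP' if b else 'ok')+str(s))
    if b: break
E
```

```text
down s 0.12 lat 0.14 z 0.31 Fu 0.3 Fn -0.3 Fz -1.1 M [-0.06  0.02 -0.  ] t 16.7167
grip s 0.00 lat 0.04 z 0.01 Fu 0.1 Fn 0.5 Fz -0.8 M [ 0.02 -0.01  0.02] t 17.775
13.640492463567393
ok6 s 4.66 lat -0.24 z 0.07 Fu -5.4 Fn 0.5 Fz 4.8 M [0.15 1.4  0.03] t 18.325
ok12 s 10.53 lat -0.31 z 0.06 Fu -4.8 Fn -0.2 Fz 4.4 M [0.24 1.52 0.1 ] t 18.975
ok18 s 16.50 lat -0.31 z 0.07 Fu -5.2 Fn -1.0 Fz 4.7 M [0.19 1.43 0.09] t 19.625
ok24 s 22.48 lat -0.30 z 0.08 Fu -6.3 Fn 0.1 Fz 5.1 M [0.15 1.48 0.04] t 20.275
```

```bash
python3 - <<'E'
from h import *
for s in range(26,42):
    b=servo_line(P0+s*u+.5*n,rate=8); wait(.1); f=current_contact_force()@u; rep(s)
    if f<-14: break
E
```

```text
26 s 24.46 lat -0.31 z 0.08 Fu -5.8 Fn -0.5 Fz 5.0 M [0.22 1.49 0.06] t 20.775
27 s 25.42 lat -0.29 z 0.09 Fu -6.2 Fn 0.1 Fz 3.8 M [0.15 1.59 0.06] t 21.15
28 s 26.40 lat -0.32 z 0.06 Fu -4.6 Fn 0.4 Fz 4.4 M [0.12 1.55 0.1 ] t 21.525
29 s 27.35 lat -0.32 z 0.08 Fu -5.5 Fn 0.2 Fz 4.5 M [0.14 1.61 0.03] t 21.9
30 s 27.47 lat -0.36 z 0.13 Fu -8.1 Fn 0.7 Fz 6.7 M [0.51 2.53 0.1 ] t 22.275
31 s 27.98 lat -0.40 z 0.13 Fu -10.9 Fn 1.2 Fz 9.3 M [0.69 3.   0.18] t 22.65
32 s 28.63 lat -0.49 z 0.13 Fu -11.5 Fn 1.6 Fz 8.6 M [0.8  3.4  0.19] t 23.025
33 s 29.33 lat -0.48 z 0.19 Fu -13.0 Fn 1.7 Fz 10.0 M [0.94 3.63 0.19] t 23.4
34 s 30.05 lat -0.54 z 0.20 Fu -13.0 Fn 1.4 Fz 10.4 M [1.02 3.88 0.17] t 23.775
35 s 30.78 lat -0.52 z 0.21 Fu -14.7 Fn 2.6 Fz 11.1 M [1.09 4.22 0.18] t 24.15
```

```bash
python3 - <<'E'
from h import *
T=P0+35*u+.5*n
for dz,dl in((.5,.4),(1.0,.8),(1.5,.8),(2.0,.8)):
    servo_line(T+dl*n+[0,0,dz],rate=8); wait(.15); rep((dz,dl))
    if current_contact_force()[2]<4: break
E
```

```text
(0.5, 0.4) s 30.77 lat -0.51 z 0.25 Fu -13.6 Fn 0.6 Fz 8.9 M [0.89 3.81 0.16] t 24.55
(1.0, 0.8) s 30.76 lat -0.50 z 0.30 Fu -11.7 Fn 0.4 Fz 6.5 M [0.71 3.36 0.18] t 24.95
(1.5, 0.8) s 30.78 lat -0.47 z 0.31 Fu -10.0 Fn 0.6 Fz 3.5 M [0.77 2.98 0.2 ] t 25.35
```

```bash
python3 - <<'E'
from h import *
dz=1.5
for k in range(1,10):
    s=35+.7*k; servo_line(P0+s*u+1.3*n+[0,0,dz],rate=8); wait(.12); f=current_contact_force(); rep((round(s,1),round(dz,2)))
    dz+=np.clip((f[2]-3)*.15,-.3,.5)
    if f@u<-16.5: break
E
```

```text
(35.7, 1.5) s 31.19 lat -0.54 z 0.35 Fu -11.8 Fn 1.7 Fz 3.7 M [0.88 3.41 0.2 ] t 25.7167
(36.4, np.float64(1.6)) s 31.59 lat -0.58 z 0.37 Fu -11.5 Fn 1.4 Fz 3.7 M [0.98 3.63 0.22] t 26.0833
(37.1, np.float64(1.7)) s 32.03 lat -0.59 z 0.38 Fu -13.0 Fn 1.0 Fz 4.5 M [1.08 3.85 0.32] t 26.45
(37.8, np.float64(1.93)) s 32.50 lat -0.62 z 0.41 Fu -13.3 Fn 2.2 Fz 3.4 M [1.08 3.91 0.31] t 26.8167
(38.5, np.float64(1.99)) s 32.86 lat -0.62 z 0.44 Fu -14.6 Fn 2.2 Fz 4.5 M [1.31 4.29 0.28] t 27.1833
(39.2, np.float64(2.21)) s 32.90 lat -0.62 z 0.50 Fu -16.5 Fn 2.9 Fz 4.3 M [1.59 4.8  0.25] t 27.55
(39.9, np.float64(2.41)) s 32.95 lat -0.61 z 0.52 Fu -18.1 Fn 5.0 Fz 3.9 M [1.88 5.3  0.19] t 27.9167
```

```bash
python3 - <<'E'
from h import *
T=P0+39.9*u+[0,0,2.4]
def yaw(): R=current_eef_rot(); return np.arctan2(-R[0,1],R[1,1])
for lat,dy in((2.3,0),(2.3,.008),(2.3,.016),(2.3,0),(2.3,-.008),(2.3,-.016),(2.3,0)):
    servo_line(T+lat*n,rate=8,rotation=Rt(y1+dy)); wait(.3); rep((lat,dy)); print('   yaw %.4f'%yaw())
c=calibration('wrist'); p,d=get_image('wrist'); cv2.imwrite('pics/w4.png',p[:,:,::-1])
E
```

```text
(2.3, 0) s 32.91 lat -0.56 z 0.53 Fu -17.4 Fn 2.0 Fz 4.5 M [1.12 4.96 0.18] t 28.4917
   yaw 0.1192
(2.3, 0.008) s 32.90 lat -0.61 z 0.52 Fu -17.9 Fn 2.1 Fz 5.3 M [ 1.13  4.85 -0.07] t 29.0417
   yaw 0.1258
(2.3, 0.016) s 32.87 lat -0.64 z 0.45 Fu -16.8 Fn 2.0 Fz 5.9 M [ 1.06  4.77 -0.32] t 29.5917
   yaw 0.1326
(2.3, 0) s 32.94 lat -0.56 z 0.57 Fu -16.4 Fn 1.4 Fz 5.7 M [1.17 5.04 0.24] t 30.1417
   yaw 0.1192
(2.3, -0.008) s 33.10 lat -0.42 z 0.54 Fu -16.9 Fn 1.9 Fz 5.2 M [1.2  4.83 0.38] t 30.6917
   yaw 0.1120
(2.3, -0.016) s 33.02 lat -0.38 z 0.52 Fu -18.2 Fn 2.8 Fz 5.0 M [1.23 4.91 0.51] t 31.2417
   yaw 0.1049
(2.3, 0) s 33.11 lat -0.45 z 0.51 Fu -16.6 Fn 2.5 Fz 4.7 M [1.2  4.74 0.09] t 31.7917
   yaw 0.1187
```

View pics/w4.png

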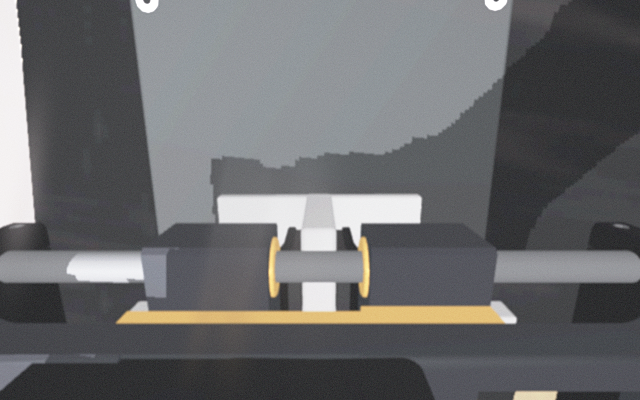

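```bash
python3 - <<'E'
from h import *
def yaw(): R=current_eef_rot(); return np.arctan2(-R[0,1],R[1,1])
for s,dy,dz in((41.5,0,2.7),(41.5,.008,2.7),(41.5,-.008,2.7),(41.5,.003,2.7),(40.3,.003,2.7),(39.6,.003,2.6)):
    servo_line(P0+s*u+2.3*n+[0,0,dz],rate=8,rotation=Rt(y1+dy)); wait(.3); rep((s,dy)); print('   yaw %.4f'%yaw())
wait(.5); rep('held'); wait(.5); rep('held'); print(current_finger_gap())
p,d=save('top','top5.png'); 
for nme in('left_edge','right_edge','left_pin','right_pin'): print(nme,[(round(q['score'],2),np.round(q['point'],1).tolist()) for q in place_of(nme,'top')[:1]])
p2,_=save('scene','scene5.png')
a=cv2.resize(p[165:245,150:250,::-1],None,fx=6,fy=6,interpolation=cv2.INTER_CUBIC); b=cv2.resize(p2[180:280,140:255,::-1],None,fx=5,fy=4.8,interpolation=cv2.INTER_CUBIC)
o=np.vstack([a[:, :],]); h=np.hstack([a,b]); cv2.imwrite('pics/z5.png',cv2.resize(h,None,fx=.66,fy=1) if 0 else cv2.resize(h,(800,int(h.shape[0]*800/h.shape[1]))))
E
```

```text
(41.5, 0) s 33.15 lat -0.48 z 0.53 Fu -21.8 Fn 3.6 Fz 7.0 M [1.8  5.97 0.05] t 32.4917
   yaw 0.1183
(41.5, 0.008) s 33.13 lat -0.50 z 0.50 Fu -22.0 Fn 3.6 Fz 6.1 M [ 1.78  5.92 -0.2 ] t 33.0417
   yaw 0.1249
(41.5, -0.008) s 33.12 lat -0.48 z 0.51 Fu -22.6 Fn 4.7 Fz 7.5 M [1.81 6.07 0.32] t 33.5917
   yaw 0.1116
(41.5, 0.003) s 33.15 lat -0.46 z 0.51 Fu -21.7 Fn 2.8 Fz 6.6 M [ 1.78  6.01 -0.03] t 34.1417
   yaw 0.1208
(40.3, 0.003) s 33.11 lat -0.46 z 0.51 Fu -17.7 Fn 2.6 Fz 4.1 M [ 1.41  4.89 -0.01] t 34.7417
   yaw 0.1210
(39.6, 0.003) s 33.10 lat -0.45 z 0.48 Fu -15.3 Fn 1.7 Fz 2.1 M [1.09 4.4  0.05] t 35.2917
   yaw 0.1212
held s 33.11 lat -0.43 z 0.51 Fu -15.6 Fn 1.3 Fz 2.8 M [1.11 4.37 0.01] t 35.7917
held s 33.11 lat -0.46 z 0.49 Fu -15.3 Fn 1.5 Fz 3.0 M [ 1.08  4.28 -0.03] t 36.2917
13.591469028135315
left_edge []
right_edge [(0.38, [197.6, 225.0])]
left_pin [(0.93, [198.4, 178.2])]
right_pin [(0.96, [195.4, 221.7])]
```

View pics/z5.png

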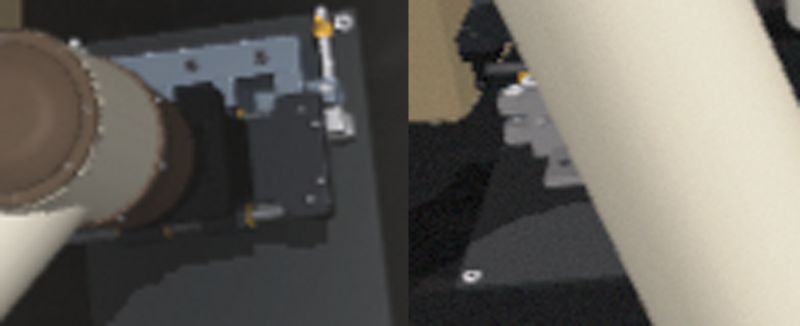

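```bash
python3 - <<'E'
from h import *
R=current_eef_rot(); z=R[:,2]; print('tilt along u,n (rad)',round(z@u,4),round(z@n,4)); rep('final')
job_done()
E
```

```text
tilt along u,n (rad) -0.0126 -0.006
final s 33.13 lat -0.44 z 0.52 Fu -14.8 Fn 1.5 Fz 3.7 M [ 1.06  4.34 -0.02] t 36.5917
the job is handed in; nothing more can be done
```

The mould is closed and I handed the job in at 36.6 s, with the arm still gripping the rib and pushing at about 15 N. I judged closure from force and position only. The arm and gripper hid the joint in the last camera views, so I never saw it shut at either end.

**What I did:** I carried the gripper over the viscometer housing, in front of its head and well above the beaker and jars. Then I gripped the plate's rib and turned the plate parallel to the mould. I let go once to re-measure, regripped about 0.5 mm to the left, slid the plate onto the pins and pressed it home.

**Last checks:**
- **Travel:** the plate stopped hard at 33.1 mm, against 33.2 mm predicted from the camera. Raising the push from 15 to 22 N moved it only 0.05 mm.
- **Ejectors:** they first touched at about 27.3 mm, so I saw about 5.8 mm of their 6 mm stroke. The remaining 0.2 mm is within the uncertainty.
- **Both ends:** turning the plate slightly each way at 22 N gave equal and opposite moments with no further movement. The twisting moment at the end was about 0.
- **Holding force:** 14.8–15.6 N towards the mould, with about 3–4 N downwards. Friction on the base plate could change the force actually reaching the mould by a few newtons.

**Didn't fully agree:**
- The pin detections suggested a lateral offset of about 4 mm, and depth suggested 0.9 mm. I used 0.5 mm after checking a zoomed image. The plate went onto the pins with no lateral force above 1 N, though this rose to about 5 N at most during the final pressing.
- The tool ended tilted 0.013 rad under the push, and the grip point sat 0.5 mm higher than at the regrip.

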